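# Snap the window cover onto a pendant case and hold it down

### The job

Close the open pendant case in the nest: take the long window cover, the one that fits it, and press it down over the case until both spring clips have clicked over the beads at its ends and it sits fully home. The cover is thin plastic, so hold it lightly and press no harder than it needs, and leave the other things on the bench where they are. Do not let go at the end: finish while still pushing the cover firmly down, so that the seal under it can take.

Things in the scene. Friction and masses are not known exactly. Their poses are not given: they have to be found in the camera images.
- cover: (Sizes here and below in mm.) Long window cover, loose, mouth down on the bench: white plastic, 90 long (x) x 53 wide (y) x 18 high, 35 to 70 g. Skirts 3 thick, inside 84 x 47 x 15 deep. Along the foot of each end skirt a half-round bead, 30 wide, 4 high, stands out 5.5 (101 over both). Fits either way round. Origin: centre of its underside (foot of the skirts), z up.
- cover_top (a point): Centre of the cover's flat top (clear pane in a white frame, solid, 3 thick), 18 above its origin. The cover is thin: it cracks if the fingers load it with more than 90 N in all (two pads of 45 N each count as 90); 25 to 35 N a pad holds it well.
- case: Fixed to the bench: aluminium nest plate 150 (x) x 84 (y) x 10, on it a narrow black block carrying the open white case bottom 80 (x) x 44 (y) with grey insert and pendant; case bottom from z = 26 to its rim at z = 52, rim bevelled 2 inward over the top 5. Beside the long sides nothing stands above the plate. Origin: centre of the plate's underside, z up.
- case_home (a point): Where the cover's origin is when fully home: 37 above the case's origin, same axes (cover's long side along x; play 2 in x, 1.5 in y); its top, resting on the rim, is then 55 above the bench. The beads meet the clips about 10 above home; the push grows to 10 to 20 N, then drops suddenly some 5 above home, often one end before the other.
- clip_near (a joint): Steel spring clip at the -x end of the case, 20 wide, hinged at its root 29 mm above the bench, its hook 42 to 55 mm above the bench. Value: outward lean in rad; 0 at rest, about 0.2 as the bead passes, back near 0 when hooked over the bead.
- clip_far (a joint): The same clip at the +x end of the case. With both clips hooked the cover is home on a hard stop: finish there with a push of about 10 N (between 3 and 40).
- small_cover: Bystander: smaller cover of the same make, 60 (71 over its beads) x 42 x 14; does not fit. Origin: centre of its underside.
- round_lid: Bystander: round white lid, 62 diameter, 16 high. Origin: centre of its underside.
- finished_case: Bystander: a closed case with its cover on, loose, 112 x 53 x 29. Origin: centre of its underside.
- jar_a: Bystander: enamel jar, 45 diameter, 43 high. Origin: centre of its underside.
- jar_b: Bystander: another such jar.
- pen: Bystander: slim metal enamelling pen lying flat, 118 x 11 x 11, along its x. Origin: on the bench under its middle.
- loupe: Bystander: black eye loupe, 35 diameter, 30 high. Origin: centre of its underside.
There are look-alikes about, which are no part of the job. Leave any pink look-alike of the cover alone.

How it is judged:
On the way, in this order (a step that is already met when the one before it is completed fails the run):
1. the cover has been set squarely over the open case (horizontal distance between cover and case below 0.008 m and z of cover in the frame of case below 0.06 m and angle between the x axis of cover and the x axis of case, either way round below 0.2 rad).
2. pressed home: both clips have snapped over the beads (z of cover in the frame of case between 0.034 and 0.0385 m and x of cover in the frame of case between -0.003 and 0.003 m and y of cover in the frame of case between -0.003 and 0.003 m and angle between the x axis of cover and the x axis of case, either way round below 0.06 rad and angle between cover's own z axis and vertical below 0.04 rad and value of joint each of clip_near, clip_far below 0.08 rad), for 0.1 s.
At the end, for the whole second after the job is handed in: The cover sits fully home on the case (within 1.5 mm of full depth, 3 mm sideways, 0.06 rad), both clips are sprung back over its beads, and the robot's fingers are still pushing it down on the case with 3 to 40 N, at rest, throughout the last second (all of step 2 and contact force between cover and case between 3 and 40 N and contact force between the fingers and cover above 1 N and linear speed of cover below 0.02 m/s); the arm keeps its last pose, push and grip.
It fails at once if the fingers load the thin cover with more than 90 N in all (contact force between the fingers and cover above 90 N).
It fails at once if the cover is rammed onto the case with more than 60 N (contact force between cover and case above 60 N).
It fails at once if another thing on the bench is pushed aside by more than 15 mm (distance of any of small_cover, round_lid, finished_case, jar_a, jar_b, pen, loupe from where it was at the start of the episode above 0.015 m).
It also fails if it takes over 48 s, if anything falls off the work surface, if the arm or the gripper's body presses on something with over 40 N, if the wrist force passes 120 N, or if a joint passes its speed limit or range.

### The arm

A 6-joint arm with a two-finger parallel gripper is mounted at the origin on the work surface. World frame = base frame: x ahead of the robot, y to its left, z up, the work surface at z = 0. Lengths are in m, angles in rad, forces in N, time in s.
With the tool pointing down it reaches from about 0.325 to 0.775 m from the base axis. Payload 5.5 kg.
Tool frame: the origin (TCP) lies midway between the tips of the shut fingers; the grasp point (between the pads) lies 19 mm behind it; z points along the fingers, y is the line along which they close (so a half turn about z gives the same grasp; the last joint's range is limited). The gripper opens to 85 mm and grips with 20 to 120 N. Pads are 22 mm wide; open, the fingers measure 114 mm over their backs; the gripper's body (76 mm by 85 mm) begins 54 mm behind the grasp point. The pads swing forward as they close: fully open they stand 13 mm farther back than shut.
Start: joints at [-0.057, 0.091, 1.231, -0, 1.82, -0.057], TCP at [0.6, -0, 0.231] pointing down, gripper open.
Joint ranges: [-2.87, 2.87], [-0.86, 2.18], [0.17, 2.46], [-1.51, 4.65], [0.06, 2.69], [-2.65, 2.65]. Speed limits (rad/s): [2.57, 2.57, 3.01, 3.14, 3.14, 3.14].

### API

Orientations are given as a unit quaternion [x, y, z, w].
In Python, from cell import telemetry, get_image, manip, silhouettes gives the robot as it stands.
- The arm moves only by the tool play_rows, never from a script. Its argument "moves" is a list of rows, each a list of 5 numbers: the opening, from 0 (shut) to 1 (fully open), then the shift along the tool's x, y, z in mm, then the turn about the tool's z in rad. A call has 1 to 12 rows; each row shifts and turns the commanded pose from where the row before left it, along the tool's axes as they then stand; what a row does not reach is not made up. A row lasts 1/10 s, in which the tool goes at most 50 mm and 8.59 degrees, less where a joint would pass 70% of its speed; a pose out of reach is approached as far as the arm can. A call is refused whole if a number of a shift passes 50 or a number of a turn 0.15, either way. A call with a gripper value outside its range is refused whole. The fingers move at their own pace and stop on an object; "force" is the grip in N (left out, the last holds). Time passes only in rows, so rows that do not move let the fingers close. It gives the time, the measured TCP pose, the force, the opening and the grip force at its end, in the units of the state.
- telemetry.observe(): the state, without advancing time (a new reading comes with each control period).
- get_image(name): name is "scene" or "side" or "wrist"; returns a dict with "image" (420x560x3 uint8, blue, green, red), "fov_y" (degrees; the focal length in pixels is half the picture's height over the tangent of half this angle, whatever the lens; pixels are square), "cx", "cy" (the principal point, pixels), "world_to_cam" (4x4, takes a point from world to camera coordinates); the wrist camera has in their place "tool_from_camera" (4x4, takes a point from camera to tool coordinates, whose origin is the TCP and whose axes are the flange's). Camera axes: x right, y up, looking along -z (the intrinsics and any distortion apply to the point x, -y, -z); pixel columns grow to the right and rows downward; lengths in m; the calibration is good to about 2 mm. The wrist camera is an equidistant fisheye: a pixel r from the principal point sees the ray r / f radians off the axis. A picture is of the moment at which its call begins: read the wrist's pose just before it. There is no depth.
- manip.job_done(): hands the job in; it is judged then, once.
Trained networks look in the newest picture that a camera, given by its name, has taken for a name from the list of things; names that differ only in an ending like _2 or _b are one class to them, and where a whole thing is asked for, a point or a joint stands for the part that bears it (a point fixed in the world has none). Each returns a list of dicts, best first, with "score" (0 to 1); they miss things now and then, are a little off and sometimes report something else, mostly with a low value. They report only what shows in the picture. A call takes as long as a camera call. They do not tell look-alikes from the thing itself.
- silhouettes(label, camera): "region" (420x560 bool, what is visible of it) and "point" ([column, row] in pixels, amid what is visible of it).
The state is a dict: "time_s": time; "qpos": joint angles; "qd": joint speeds; "tau": joint torques, N m; "tcp_pos": TCP position; "orientation": TCP orientation; "force": force on the tool from outside, world axes, zero at the start; "ft_torque": the same for the moment, N m; "opening": opening from 0.0 (shut) to 1.0 (fully open); "finger_force": force on a finger pad.
Only numpy, scipy, OpenCV 4.12 (cv2) and the standard library are available. Lean on these libraries where they do the work, as an engineer would, in place of code of your own. Each camera call takes 0.05 s, during which the arm holds its last target. There are 200 camera calls.

## Working session

There is one attempt and no reset: what is moved stays moved. The work goes in short steps, Python scripts to look and compute and a tool call to move; the robot and the scene stay as the last step left them, time stands still between calls to the robot, and variables do not carry over. Pictures are saved under pics/ and viewed, at most 10 in all, crops included, and the job is handed in when it is done.

Besides the shell and the picture viewer there is one more tool, called after "Call:" as name(argument=value, ...) on one line, values as JSON. play_rows: Moves the arm, as the interface text tells. Its arguments: {"type":"object","properties":{"moves":{"type":"array"},"force":{"type":"number"}},"required":["moves"]}

```bash
mkdir -p pics; ls; cat > h.py <<'E'
import numpy as np, cv2
from cell import telemetry, get_image, manip, silhouettes
def ray(d,px):
    f=d["image"].shape[0]/2/np.tan(np.radians(d["fov_y"])/2)
    x=(px[0]-d["cx"])/f; y=(px[1]-d["cy"])/f
    W=np.linalg.inv(np.array(d["world_to_cam"]))
    return W[:3,3], W[:3,:3]@np.array([x,-y,-1.])
def at_z(d,px,z):
    o,r=ray(d,px); return o+r*(z-o[2])/r[2]
E
python3 - <<'E'
from h import *
s=telemetry.observe(); print(s)
for c in ["scene","side"]:
    d=get_image(c); cv2.imwrite(f"pics/{c}0.png",d["image"]); print(c,{k:(np.round(v,3).tolist() if k!="image" else 0) for k,v in d.items()})
    for l in ["cover","case","small_cover","finished_case"]:
        for r in silhouettes(l,c)[:4]:
            ys,xs=np.where(r["region"]); print(c,l,round(r["score"],2),np.round(r["point"]),xs.min(),xs.max(),ys.min(),ys.max(),np.round(at_z(d,r["point"],.015),3))
E
```

```text
pics
{'time_s': 0.0, 'qpos': array([-5.67373492e-02,  9.18390415e-02,  1.23190227e+00,  1.83133006e-05,
        1.81979328e+00, -5.67165185e-02]), 'qd': array([-3.91255544e-04,  2.04221156e-03,  3.87876086e-05, -1.33552846e-03,
       -1.75211185e-03, -1.18486210e-03]), 'tau': array([ 1.92109423e-03, -4.58737707e+01, -4.18019521e+01,  2.08830479e-04,
        1.19483890e-02, -1.60596358e-05]), 'tcp_pos': array([ 5.99713445e-01, -1.85437091e-06,  2.30153480e-01]), 'orientation': array([ 7.07112223e-01,  7.07100673e-01, -6.39925982e-04, -7.30312299e-04]), 'force': array([0.17755818, 0.47240383, 0.24560663]), 'ft_torque': array([ 0.01447175, -0.00644486,  0.00282885]), 'finger_force': 0.0, 'opening': 0.9998226635470678}
scene {'image': 0, 'fov_y': 55.295, 'cx': 281.398, 'cy': 214.209, 'world_to_cam': [[0.723, 0.69, 0.024, -0.397], [-0.384, 0.373, 0.844, 0.191], [0.574, -0.62, 0.535, -1.331], [0.0, 0.0, 0.0, 1.0]]}
scene cover 0.89 [299. 167.] 287 314 159 177 [0.388 0.25  0.015]
scene cover 0.86 [341. 182.] 319 353 173 191 [0.541 0.262 0.015]
scene cover 0.86 [340. 160.] 325 353 156 167 [
[... 330 characters left out ...]
.] 397 434 192 221 [0.77  0.283 0.015]
side {'image': 0, 'fov_y': 48.439, 'cx': 275.902, 'cy': 207.628, 'world_to_cam': [[0.973, -0.23, -0.017, -0.581], [0.14, 0.529, 0.837, -0.13], [-0.184, -0.816, 0.547, -1.074], [0.0, 0.0, 0.0, 1.0]]}
side cover 0.89 [198. 160.] 183 213 153 170 [0.437 0.392 0.015]
side cover 0.81 [243. 158.] 227 257 150 164 [0.578 0.368 0.015]
side cover 0.8 [228. 177.] 212 246 168 185 [0.513 0.254 0.015]
side cover 0.62 [185. 182.] 165 201 176 191 [0.388 0.261 0.015]
side case 0.94 [262. 273.] 229 303 249 295 [ 0.523 -0.184  0.015]
side small_cover 0.75 [279. 201.] 267 292 196 210 [0.627 0.089 0.015]
side finished_case 0.75 [306. 160.] 287 322 152 168 [0.764 0.304 0.015]
```

```bash
python3 - <<'E'
from h import *
a=cv2.imread("pics/scene0.png")[140:280,180:450]; b=cv2.imread("pics/side0.png")[140:300,150:340]
a=cv2.resize(a,(800,415),interpolation=cv2.INTER_CUBIC);cv2.imwrite("pics/a.png",a)
b=cv2.resize(b,(712,600),interpolation=cv2.INTER_CUBIC);cv2.imwrite("pics/b.png",b)
E
```

```text
(no output)
```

View pics/a.png

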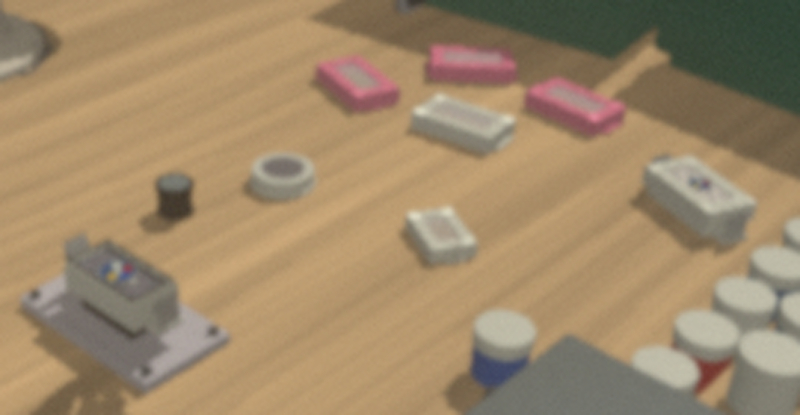

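View pics/b.png

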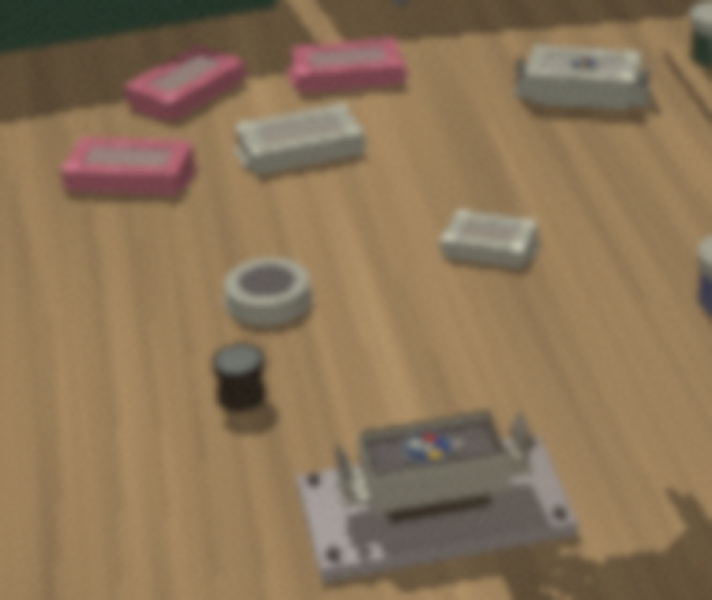

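Scene: the white long cover is at scene (341,182) / side (228,177). Other candidates: three pink long look-alikes at scene (299,167), (340,160), (371,177), to be left alone; a smaller white cover at (328,219), which is too short; a closed finished case at (416,209). Only the white long one at (341,182) fits. The case is at scene (221,246) / side (262,273). I'll move above the cover and confirm it there with the wrist camera.

Call:
play_rows(moves=[[1,50,-15,0,0],[1,50,-15,0,0],[1,50,-15,0,0],[1,50,-15,0,0],[1,50,-15,0,0],[1,0,0,0,-0.15],[1,0,0,0,-0.15],[1,0,0,0,-0.15],[1,0,0,0,-0.15],[1,0,0,0,-0.15],[1,0,0,0,-0.15],[1,0,0,0,-0.15]])

```text
time_s: 1.7
tcp_pos: [0.5282, 0.2395, 0.2313]
orientation: [0.254, 0.967, 0.0, 0.0]
force: [0.1, -0.6, -0.4]
opening: 0.999
finger_force: 0.0
```

Call:
play_rows(moves=[[1,0,0,0,-0.15],[1,0,0,0,-0.15],[1,0,0,0,-0.15],[1,0,0,0,0],[1,0,0,0,0]])

```text
time_s: 2.2
tcp_pos: [0.5282, 0.2395, 0.2313]
orientation: [0.037, 0.999, 0.0, 0.0]
force: [0.2, -0.5, 0.6]
opening: 0.996
finger_force: 0.0
```

```bash
cat >> h.py <<'E'
from scipy.spatial.transform import Rotation as R
def wrist():
    s=telemetry.observe(); d=get_image("wrist"); T=np.eye(4)
    T[:3,:3]=R.from_quat(s["orientation"]).as_matrix(); T[:3,3]=s["tcp_pos"]
    d["W"]=T@np.array(d["tool_from_camera"]); d["s"]=s
    d["f"]=d["image"].shape[0]/2/np.tan(np.radians(d["fov_y"])/2); return d
def w_at_z(d,px,z):
    px=np.atleast_2d(np.array(px,float)); v=px-[d["cx"],d["cy"]]; r=np.hypot(*v.T)+1e-9; t=r/d["f"]
    c=np.c_[v[:,0]/r*np.sin(t),-v[:,1]/r*np.sin(t),-np.cos(t)]
    q=c@d["W"][:3,:3].T; o=d["W"][:3,3]
    return o+q*((z-o[2])/q[:,2])[:,None]
def w_proj(d,P):
    c=(np.atleast_2d(P)-d["W"][:3,3])@d["W"][:3,:3]
    r=np.hypot(c[:,0],c[:,1])+1e-9; t=np.arctan2(r,-c[:,2])
    return np.c_[d["cx"]+d["f"]*t*c[:,0]/r, d["cy"]-d["f"]*t*c[:,1]/r]
def tcp_yaw(s):
    m=R.from_quat(s["orientation"]).as_matrix(); return m
def show(d,name,box,scale):
    x0,x1,y0,y1=box; c=d["image"][y0:y1,x0:x1]; cv2.imwrite(name,cv2.resize(c,None,fx=scale,fy=scale,interpolation=cv2.INTER_CUBIC))
E
python3 - <<'E'
from h import *
d=wrist(); s=d["s"]; print(s["time_s"],s["tcp_pos"],np.round(tcp_yaw(s),3),s["qpos"],s["force"]); print(d["fov_y"],d["cx"],d["cy"],np.round(d["tool_from_camera"],3))
cv2.imwrite("pics/w1.png",d["image"])
for l in ["cover","case"]:
  for r in silhouettes(l,"wrist")[:5]:
    m=r["region"].astype(np.uint8); q=cv2.boxPoints(cv2.minAreaRect(np.argwhere(m)[:,::-1].astype(np.float32)))
    print(l,round(r["score"],2),r["point"],m.sum(),np.round(q).tolist(),np.round(w_at_z(d,q,.012),4).tolist(), np.round(w_at_z(d,r["point"],.018),4))
E
```

```text
2.2 [0.52816523 0.2394585  0.23131157] [[-0.997  0.075  0.   ]
 [ 0.075  0.997  0.   ]
 [-0.     0.    -1.   ]] [ 3.66993543e-01  3.66391826e-02  1.28738772e+00  4.97480401e-06
  1.81752083e+00 -1.12893987e+00] [ 0.16746501 -0.52315056  0.62421368]
65.70646984690485 283.17342246638145 203.73987263061846 [[-0.001  0.957  0.292  0.074]
 [ 1.     0.001  0.001 -0.002]
 [ 0.001  0.292 -0.957 -0.143]
 [ 0.     0.     0.     1.   ]]
cover 0.91 [404.7, 90.5] 3777 [[359.0, 74.0], [395.0, 42.0], [451.0, 106.0], [416.0, 138.0]] [[0.4205, 0.3305, 0.012], [0.3832, 0.376, 0.012], [0.4576, 0.4454, 0.012], [0.4954, 0.3958, 0.012]] [[0.4403 0.3813 0.018 ]]
cover 0.85 [405.0, 202.6] 3351 [[377.0, 241.0], [384.0, 161.0], [429.0, 165.0], [423.0, 245.0]] [[0.6224, 0.3482, 0.012], [0.5222, 0.3554, 0.012], [0.5294, 0.4144, 0.012], [0.6344, 0.4115, 0.012]] [[0.5725 0.3808 0.018 ]]
cover 0.74 [291.1, 46.7] 4082 [[256.0, 81.0], [279.0, -1.0], [328.0, 12.0], [305.0, 95.0]] [[0.4229, 0.216, 0.012], [0.3287, 0.2481, 0.012], [0.3477, 0.3003, 0.012], [0.4419, 0.2678, 0.012]] [[0.3878 0.2565 0.018 ]]
cover 0.66 [308.9, 163.2] 3856 [[277.0, 123.0], [324.0, 114.0], [340.0, 199.0], [292.0, 207.0]] [[0.4711, 0.2348, 0.012], [0.465, 0.2877, 0.012], [0.5633, 0.3009, 0.012], [0.5697, 0.2449, 0.012]] [[0.5181 0.2668 0.018 ]]
case 0.81 [14.6, 206.9] 3278 [[-20.0, 159.0], [23.0, 149.0], [47.0, 246.0], [4.0, 256.0]] [[0.4534, -0.2458, 0.012], [0.4547, -0.1293, 0.012], [0.604, -0.1263, 0.012], [0.6227, -0.2491, 0.012]] [[ 0.5373 -0.1706  0.018 ]]
```

View pics/w1.png

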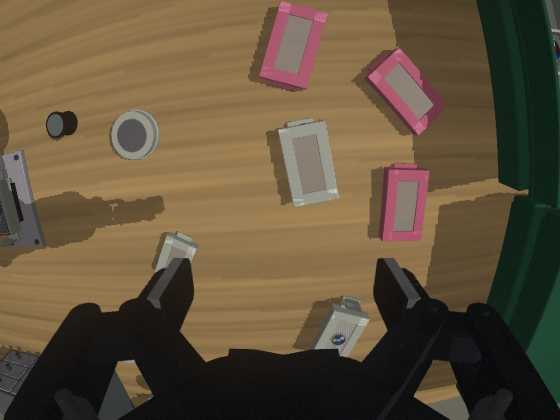

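The wrist view shows the white long cover at about (309,163), the only white long one. The pinks are at (291,47), (405,91) and (405,203), and the case is at the left edge. I'll fit its pose.

```bash
cat >> h.py <<'E'
from scipy.optimize import minimize
def box(lx,ly,z0,z1): return [[sx*lx/2,sy*ly/2,z] for sx in(-1,1) for sy in(-1,1) for z in(z0,z1)]
COVER=np.array(box(.090,.053,0,.018)+box(.101,.024,0.001,.003))
def fit(d,region,model,x0,z=0.,S=4):
    tgt=cv2.resize(region.astype(np.uint8),None,fx=S,fy=S,interpolation=cv2.INTER_LINEAR)
    def cost(p):
        c,s=np.cos(p[2]),np.sin(p[2])
        P=model@np.array([[c,s,0],[-s,c,0],[0,0,1]])+[p[0],p[1],z]
        h=cv2.convexHull((S*(w_proj(d,P)+.5)).astype(np.float32)).round().astype(np.int32)
        m=np.zeros_like(tgt); cv2.fillPoly(m,[h],1)
        return 1-(m&tgt).sum()/max(1,(m|tgt).sum())
    b=None
    for a in(-.1,0,.1):
        r=minimize(cost,np.array(x0)+[0,0,a],method="Nelder-Mead",options=dict(initial_simplex=np.array(x0)+[0,0,a]+np.array([[0,0,0],[.006,0,0],[0,.006,0],[0,0,.08]]),xatol=1e-5,fatol=1e-5))
        if b is None or r.fun<b.fun:b=r
    return b.x,1-b.fun
E
python3 - <<'E'
from h import *
d=wrist()
r=min(silhouettes("cover","wrist"),key=lambda r:abs(r["point"][0]-309)+abs(r["point"][1]-163))
print(fit(d,r["region"],COVER,[.518,.266,.13]))
# colour check
im=d["image"].astype(int); hsv=cv2.cvtColor(d["image"],cv2.COLOR_BGR2HSV); print(hsv[r["region"]].mean(0))
E
```

```text
(array([0.51906746, 0.2668699 , 0.14432077]), np.float64(0.9340557226780904))
[ 27.29471708  29.45454545 146.40144811]
```

Call:
play_rows(moves=[[1,0,0,0,-0.11],[1,0,0,0,-0.11],[1,5,28,20,0],[1,0,0,40,0],[1,0,0,40,0],[1,0,0,0,0],[1,0,0,0,0]])

```text
time_s: 3.15
tcp_pos: [0.5188, 0.2662, 0.1315]
orientation: [-0.074, 0.997, -0.0, -0.001]
force: [-0.2, 0.2, 0.8]
opening: 0.996
finger_force: 0.0
```

```bash
python3 - <<'E'
from h import *
d=wrist(); s=d["s"]; print(s["tcp_pos"],np.round(tcp_yaw(s),3)[:2,:2].tolist())
cv2.imwrite("pics/w2.png",d["image"])
for r in silhouettes("cover","wrist"):
    print(r["score"],r["point"],r["region"].sum())
    if abs(w_at_z(d,r["point"],.018)[0,:2]-[.519,.267]).max()<.03: print(fit(d,r["region"],COVER,[.519,.267,.14]))
E
```

```text
[0.51880735 0.2662254  0.13146367] [[-0.989, -0.148], [-0.148, 0.989]]
0.82 [433.4, 128.4] 6523
0.74 [283.5, 192.8] 7296
(array([0.51999156, 0.26649961, 0.1333006 ]), np.float64(0.9706294782564086))
0.65 [297.2, 43.3] 6683
```

View pics/w2.png

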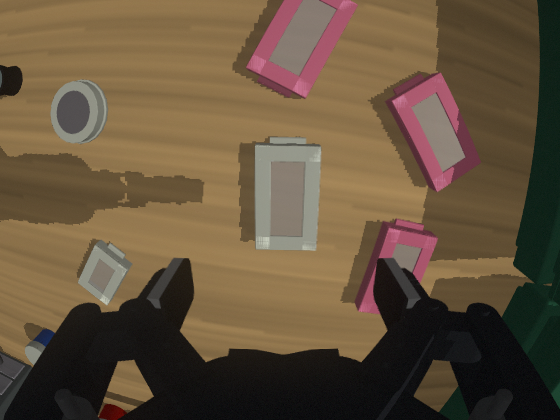

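The white cover is centred at about (287,195), with its side clear of the pinks. I'll descend and grip lightly.

Call:
play_rows(moves=[[1,-1,0,30,0.015],[1,0,0,35,0],[1,0,0,30,0],[1,0,0,20,0],[1,0,0,10,0],[1,0,0,5,0],[1,0,0,0,0]], force=30)

```text
time_s: 3.95
tcp_pos: [0.521, 0.2669, 0.0027]
orientation: [-0.067, 0.998, 0.0, 0.001]
force: [-0.0, 0.6, -0.1]
opening: 0.998
finger_force: 0.0
```

Call:
play_rows(moves=[[0.75,0,0,0,0],[0.65,0,0,0,0],[0.5,0,0,0,0],[0.5,0,0,0,0],[0.5,0,0,0,0],[0.5,0,0,0,0],[0.5,0,0,0,0]], force=30)

```text
time_s: 4.65
tcp_pos: [0.5209, 0.267, 0.0029]
orientation: [-0.067, 0.998, 0.0, 0.001]
force: [-1.4, -0.0, 5.9]
opening: 0.61
finger_force: 32.7
```

Call:
play_rows(moves=[[0.5,0,0,-10,0],[0.5,0,0,-30,0],[0.5,0,0,-40,0],[0.5,0,0,-40,0],[0.5,0,0,-40,0],[0.5,0,0,0,0]])

```text
time_s: 5.25
tcp_pos: [0.5224, 0.2676, 0.1696]
orientation: [-0.067, 0.998, 0.002, 0.006]
force: [0.2, -0.2, 0.3]
opening: 0.608
finger_force: 32.1
```

Call:
play_rows(moves=[[0.5,3,-30,0,0],[0.5,3,-45,0,0],[0.5,3,-45,0,0],[0.5,3,-45,0,0],[0.5,3,-45,0,0],[0.5,3,-40,0,0],[0.5,2,-30,0,0],[0.5,0,-20,0,0],[0.5,0,0,0,0],[0.5,0,0,0,0]])

```text
time_s: 6.25
tcp_pos: [0.54, -0.0334, 0.1607]
orientation: [-0.067, 0.998, 0.0, -0.001]
force: [0.8, 0.6, -0.6]
opening: 0.611
finger_force: 32.1
```

```bash
python3 - <<'E'
from h import *
d=wrist(); s=d["s"]; print(s["tcp_pos"],np.round(tcp_yaw(s),3)[:2,:2].tolist(),s["opening"],s["finger_force"],s["force"])
cv2.imwrite("pics/w3.png",d["image"])
for l in ["cover","case","clip_near","case_home"]:
  for r in silhouettes(l,"wrist"):
    ys,xs=np.where(r["region"]); print(l,r["score"],r["point"],r["region"].sum(),xs.min(),xs.max(),ys.min(),ys.max(),w_at_z(d,r["point"],.05)[0])
E
```

```text
[ 0.54003921 -0.03342245  0.16074247] [[-0.991, -0.133], [-0.133, 0.991]] 0.6113955004308432 32.091429233551025 [ 0.77920012  0.63413606 -0.58364793]
cover 0.85 [546.7, 102.7] 2199 524 559 52 139 [0.40617415 0.20842496 0.05      ]
cover 0.67 [284.1, 249.6] 22190 219 348 157 350 [ 0.58416506 -0.028776    0.05      ]
case 0.62 [121.0, 109.6] 199 109 136 105 114 [ 0.47968759 -0.18058584  0.05      ]
clip_near 0.59 [122.7, 110.1] 205 109 138 105 114 [ 0.48004095 -0.17887235  0.05      ]
case_home 0.98 [141.3, 157.1] 11763 98 185 84 237 [ 0.51861294 -0.15852087  0.05      ]
```

View pics/w3.png

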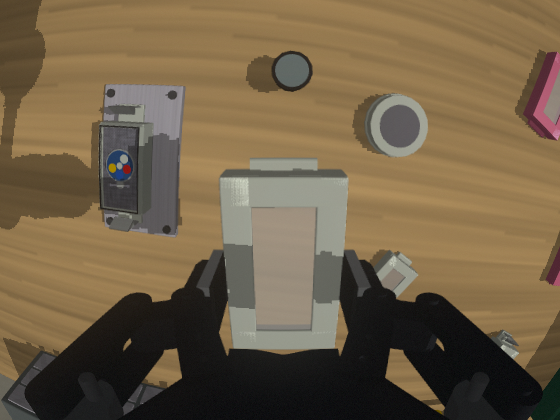

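The cover is held between the pads at (284,250); the case shows at (141,157). I'll move so that the case sits ahead in the view and fit it there.

Call:
play_rows(moves=[[0.5,-20,-35,-10,0],[0.5,-20,-40,-10,0],[0.5,-20,-40,-10,0],[0.5,-20,-32,-10,0],[0.5,0,0,0,0],[0.5,0,0,0,0]])

```text
time_s: 7.1
tcp_pos: [0.6396, -0.1683, 0.2003]
orientation: [-0.067, 0.998, 0.0, -0.001]
force: [0.4, -0.4, -0.8]
opening: 0.612
finger_force: 32.1
```

```bash
cat >> h.py <<'E'
CASE=[np.array(box(.150,.084,0,.010)),np.array(box(.080,.044,.026,.052)),np.array(box(.060,.030,.010,.03))]+[np.array(box(.006,.020,.029,.055))+[sx*.049,0,0] for sx in(-1,1)]
def fitm(d,region,parts,x0,z=0.,S=4,tilt=None):
    tgt=cv2.resize(region.astype(np.uint8),None,fx=S,fy=S,interpolation=cv2.INTER_LINEAR)
    def mask(p):
        c,s=np.cos(p[2]),np.sin(p[2]); m=np.zeros_like(tgt)
        for q in parts:
            P=q@np.array([[c,s,0],[-s,c,0],[0,0,1]])+[p[0],p[1],z]
            cv2.fillPoly(m,[cv2.convexHull((S*(w_proj(d,P)+.5)).astype(np.float32)).round().astype(np.int32)],1)
        return m
    def cost(p):
        m=mask(p); return 1-(m&tgt).sum()/max(1,(m|tgt).sum())
    b=None
    for a in(-.1,0,.1):
        q=np.array(x0)+[0,0,a]
        r=minimize(cost,q,method="Nelder-Mead",options=dict(initial_simplex=q+np.array([[0,0,0],[.006,0,0],[0,.006,0],[0,0,.08]]),xatol=1e-5,fatol=1e-5))
        if b is None or r.fun<b.fun:b=r
    return b.x,1-b.fun
def outline(im,d,parts,p,z=0.,col=(0,0,255)):
    c,s=np.cos(p[2]),np.sin(p[2])
    for q in parts:
        P=q@np.array([[c,s,0],[-s,c,0],[0,0,1]])+[p[0],p[1],z]
        cv2.polylines(im,[cv2.convexHull((2*w_proj(d,P)).astype(np.float32)).round().astype(np.int32)],True,col,1)
E
python3 - <<'E'
from h import *
d=wrist(); s=d["s"]; print(s["tcp_pos"],np.round(tcp_yaw(s),3)[:2].tolist())
im=cv2.resize(d["image"],None,fx=2,fy=2)
for r in silhouettes("case_home","wrist"):
    p,i=fitm(d,r["region"],CASE,[.53,-.18,.1]); print("case",r["score"],r["point"],p,i)
    if i>.6: outline(im,d,CASE,p)
for r in silhouettes("cover","wrist"):
    print(r["score"],r["point"],r["region"].sum())
    if abs(r["point"][0]-284)<40 and r["point"][1]>150:
        for dz in (.001,.003,.005):
            z=s["tcp_pos"][2]-dz
            p,i=fit(d,r["region"],COVER,[s["tcp_pos"][0],s["tcp_pos"][1],.134],z); print("cover",dz,p,i)
        outline(im,d,[COVER],p,z)
cv2.imwrite("pics/w4.png",im[0:600,180:980])
E
```

```text
[ 0.63958292 -0.1682511   0.20030684] [[-0.991, -0.134, -0.001], [-0.134, 0.991, 0.001]]
case 0.64 [285.8, 74.6] [ 0.53043895 -0.1807636   0.0118106 ] 0.9742256981322348
0.69 [283.2, 250.2] 22031
cover 0.001 [ 0.63833449 -0.17044369  0.13016267] 0.9767794817999459
cover 0.003 [ 0.63879078 -0.1703895   0.12918106] 0.9756664927887665
cover 0.005 [ 0.6396907  -0.17058135  0.13172573] 0.9563136591588576
```

View pics/w4.png

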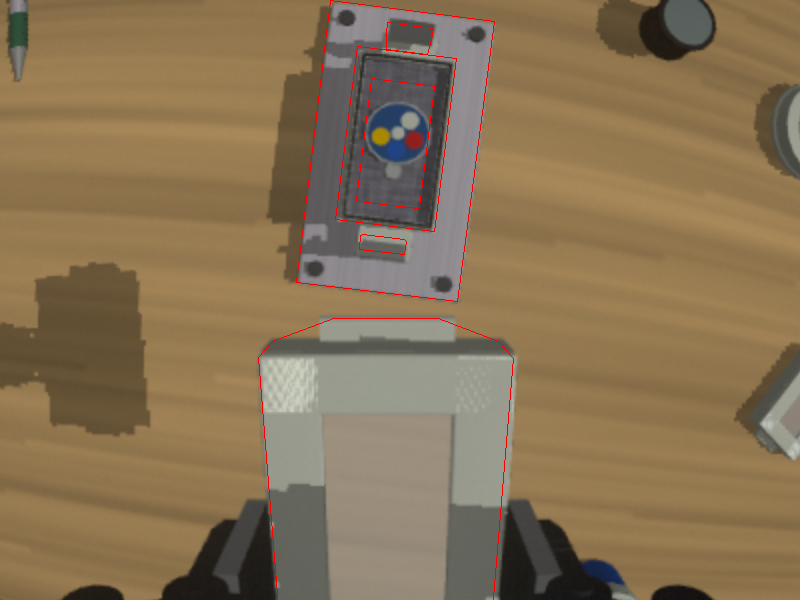

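The fits line up well with the picture: case plate centred near (395,150) and cover near (390,470) in the crop. I'll align yaw and lower in front of the case, then measure both at similar range.

Call:
play_rows(moves=[[0.5,0,0,0,0.06],[0.5,0,0,0,0.06],[0.5,-5,-10,25,0],[0.5,0,0,40,0],[0.5,0,0,30,0],[0.5,0,0,15,0],[0.5,0,0,0,0],[0.5,0,0,0,0]])

```text
time_s: 8.05
tcp_pos: [0.6449, -0.178, 0.0931]
orientation: [-0.007, 1.0, -0.0, 0.001]
force: [0.4, -0.5, -0.4]
opening: 0.612
finger_force: 32.1
```

```bash
cat > m.py <<'E'
from h import *
d=wrist(); s=d["s"]; print(s["tcp_pos"],np.round(tcp_yaw(s),3)[:2].tolist(),s["force"])
im=cv2.resize(d["image"],None,fx=2,fy=2)
for r in silhouettes("case_home","wrist"):
    reg=r["region"]; 
    p,i=fitm(d,reg,CASE,[.53,-.18,.01]); print("case",r["score"],r["point"],p,i)
    if i>.6: outline(im,d,CASE,p)
for r in silhouettes("cover","wrist"):
    if abs(r["point"][0]-284)<40 and r["point"][1]>150:
        for dz in (.001,.003):
            z=s["tcp_pos"][2]-dz
            p,i=fit(d,r["region"],COVER,[s["tcp_pos"][0],s["tcp_pos"][1],.01],z); print("cover",dz,p,i,p[:2]-s["tcp_pos"][:2])
        outline(im,d,[COVER],p,z)
cv2.imwrite("pics/w5.png",im[0:600,180:980])
E
python3 m.py
```

```text
[ 0.64491378 -0.17796652  0.09312146] [[-1.0, -0.015, 0.002], [-0.015, 1.0, -0.001]] [ 0.35333309 -0.54803664 -0.39632693]
case 0.92 [283.6, 75.1] [ 0.53076537 -0.18038556  0.01399689] 0.9807350063746874
cover 0.001 [ 0.643716   -0.18002148  0.01187517] 0.9765174057004787 [-0.00119778 -0.00205495]
cover 0.003 [ 0.64417399 -0.17994505  0.01431461] 0.9777190161261098 [-0.00073979 -0.00197853]
```

View pics/w5.png

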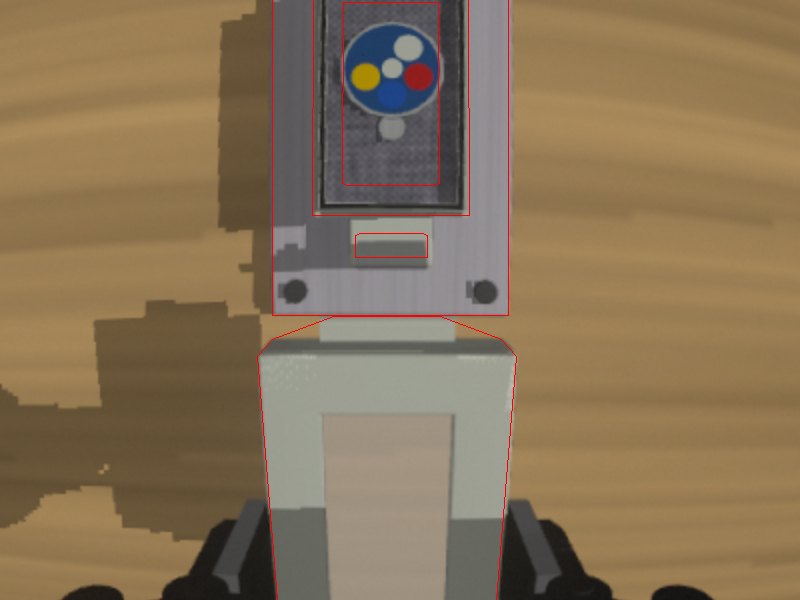

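Call:
play_rows(moves=[[0.5,30,0,0,0],[0.5,40,0,0,0],[0.5,30,1,0,0],[0.5,13,0,0,0],[0.5,0,0,0,0],[0.5,0,0,15,0],[0.5,0,0,10,0],[0.5,0,0,4,0],[0.5,0,0,0,0],[0.5,0,0,0,0]])

```text
time_s: 9.2
tcp_pos: [0.5316, -0.1788, 0.0619]
orientation: [-0.007, 1.0, 0.0, -0.0]
force: [0.3, 0.6, -1.3]
opening: 0.614
finger_force: 32.1
```

```bash
python3 - <<'E'
from h import *
s=telemetry.observe(); print(s["tcp_pos"],s["force"],s["ft_torque"])
d=get_image("side"); e=get_image("scene")
a=cv2.resize(d["image"][225:305,220:315],(570,480),interpolation=cv2.INTER_CUBIC)
cv2.imwrite("pics/s1.png",a)
E
```

```text
[ 0.53164011 -0.17881873  0.06185654] [ 0.34280015  0.56135018 -1.29631856] [ 0.02882738 -0.0071626  -0.0137522 ]
```

View pics/s1.png

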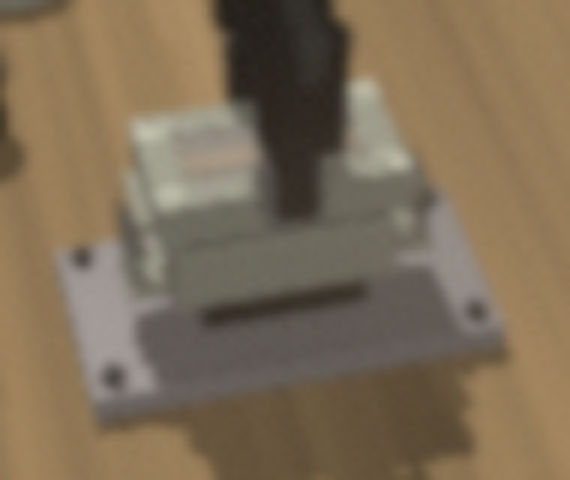

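The side view shows the cover level and square just above the case, fingers clear beside the long sides. I'll lower it gently.

Call:
play_rows(moves=[[0.5,0,0,3,0],[0.5,0,0,3,0],[0.5,0,0,3,0],[0.5,0,0,2,0],[0.5,0,0,0,0]])

```text
time_s: 9.8
tcp_pos: [0.5316, -0.1789, 0.0511]
orientation: [-0.007, 1.0, 0.0, 0.0]
force: [0.9, -0.9, 0.0]
opening: 0.61
finger_force: 32.2
```

Call:
play_rows(moves=[[0.5,0,0,1,0],[0.5,0,0,1,0],[0.5,0,0,1,0],[0.5,0,0,0,0]])

```text
time_s: 10.2
tcp_pos: [0.5318, -0.1791, 0.0488]
orientation: [-0.007, 1.0, -0.0, 0.0]
force: [1.4, 1.0, 2.5]
opening: 0.611
finger_force: 32.5
```

Call:
play_rows(moves=[[0.5,0,0,1,0],[0.5,0,0,1,0],[0.5,0,0,0,0]])

```text
time_s: 10.5
tcp_pos: [0.532, -0.1792, 0.0472]
orientation: [-0.007, 1.0, -0.0, 0.001]
force: [1.9, 0.2, 5.3]
opening: 0.609
finger_force: 32.8
```

Call:
play_rows(moves=[[0.5,0,0,1,0],[0.5,0,0,1,0],[0.5,0,0,0,0]])

```text
time_s: 10.8
tcp_pos: [0.5324, -0.1793, 0.0462]
orientation: [-0.007, 1.0, -0.001, 0.001]
force: [0.0, -0.1, 9.6]
opening: 0.611
finger_force: 33.1
```

Call:
play_rows(moves=[[0.5,0,0,1,0],[0.5,0,0,1,0],[0.5,0,0,0,0]])

```text
time_s: 11.1
tcp_pos: [0.5325, -0.1794, 0.0443]
orientation: [-0.007, 1.0, -0.001, 0.002]
force: [-0.2, -0.8, 8.3]
opening: 0.612
finger_force: 33.1
```

Call:
play_rows(moves=[[0.5,0,0,1,0],[0.5,0,0,1,0],[0.5,0,0,0,0]])

```text
time_s: 11.4
tcp_pos: [0.5311, -0.1789, 0.0399]
orientation: [-0.007, 1.0, 0.0, -0.0]
force: [-0.1, -0.4, 3.5]
opening: 0.612
finger_force: 32.5
```

Call:
play_rows(moves=[[0.5,0,0,1,0],[0.5,0,0,0,0],[0.5,0,0,0,0]])

```text
time_s: 11.7
tcp_pos: [0.5312, -0.1789, 0.0399]
orientation: [-0.007, 1.0, 0.0, -0.0]
force: [-2.5, 1.5, 7.4]
opening: 0.61
finger_force: 32.9
```

Call:
play_rows(moves=[[0.5,0,0,1,0],[0.5,0,0,0,0],[0.5,0,0,0,0]])

```text
time_s: 12.0
tcp_pos: [0.5314, -0.179, 0.0398]
orientation: [-0.007, 1.0, -0.0, 0.0]
force: [-4.1, 0.9, 11.7]
opening: 0.612
finger_force: 33.4
```

```bash
python3 - <<'E'
from h import *
s=telemetry.observe(); print(s["tcp_pos"],s["force"],R.from_quat(s["orientation"]).as_matrix()[2])
d=get_image("side"); e=get_image("scene")
a=cv2.resize(d["image"][225:305,220:315],(480,404),interpolation=cv2.INTER_CUBIC)
b=cv2.resize(e["image"][205:285,180:265],(310,292),interpolation=cv2.INTER_CUBIC)
o=np.zeros((404,790,3),np.uint8); o[:,:480]=a; o[:292,480:]=b
cv2.imwrite("pics/s2.png",o); print(telemetry.observe()["force"])
E
```

```text
[ 0.53138184 -0.17897795  0.0398244 ] [-4.05862564  0.89298518 11.73458833] [-1.33530598e-04 -2.34607373e-04 -9.99999964e-01]
[-4.1319479   0.69774417 11.57047656]
```

View pics/s2.png

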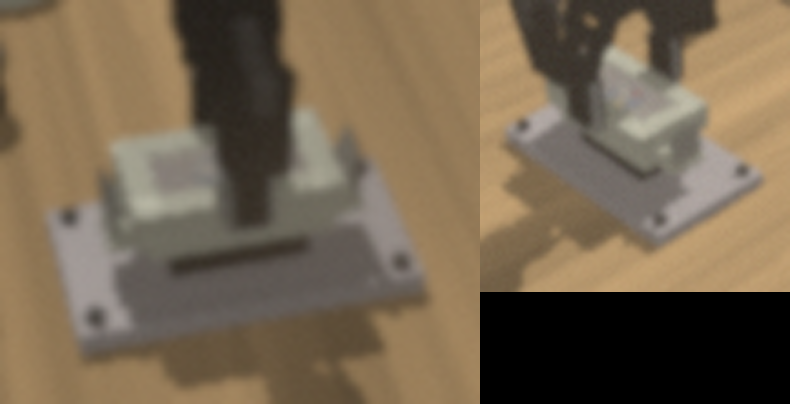

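The cover sits level at home depth in the side view, with both clips upright over its ends at (110,205) and (350,165), and the push is steady at about 11.6 N. I'll hand it in.

```bash
python3 -c "
from cell import manip; print(manip.job_done())"
```

```text
the job is handed in; nothing more can be done
None
```

The long white cover is pressed home on the case: the push dropped as the clips snapped, both look upright over its ends, and I handed the job in at about 12 s with the gripper still pushing down at roughly 11.6 N; the hand-in returned no verdict.

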